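Clamp the top soap bar and hold the trigger

TASK

Lift the pink soap bar off the top of the pile and lay it flat on the clamp board, lengthwise between jaw and end stop, with one end close up to the end stop, and let go of it. Then pump the clamp's orange trigger, touching neither the rod nor the jaw, until the jaw pad bears on the soap; the clamp has no lock, so finish while still holding the trigger pulled back, with the soap gripped firmly between pad and stop (about 10 newtons, the pad's spring pressed in 4 to 5 mm) but never crushed (18 newtons, 8 mm). Leave the other two soaps in their pile, and the candle, ribbon spool and matchbox, where they are.

Things in the scene. Friction and masses are not known exactly. Their poses are not given: they have to be found in the camera images.
- soap_pink: Pink soap bar with a kraft paper band, 53 (x) x 78 (y) x 27 (z) mm, 0.09 kg, the top one of a pile of three. Origin: centre of its underside. Grip it across its 53 mm width; with fingertips no lower than its own underside they miss the bar below.
- soap_cream: Cream soap bar, same size, middle of the pile. Origin: centre of underside. Stays.
- soap_green: Pale green soap bar, same size, bottom of the pile on the counter. Origin: centre of underside. Stays.
- clamp: Clamp on a light wood board 100 (x) x 360 (y) x 12 (z) mm, fixed to the counter. Origin: centre of the board's underside; y runs from the handle end (-y) to the end stop (+y). Bare board between jaw and stop, where the soap goes; grey housing y = -17 to -95 mm, 27 wide (feet 58), top z = 74; upright black handle on it, y = -66 to -86 mm, 28 wide, top z = 142; the trigger is in front (+y) of it.
- bed (a point): The grey end stop (56 mm wide, top 48 mm above the counter, inner face at clamp y = 145 mm): foot of its flat inner face, on the board's top, on the clamp's centre line (axes as the clamp's). A soap touching the stop has its centre 39 mm from here in -y, its underside at this height.
- jaw (a joint): How far the rod with the jaw has advanced towards the stop, m, 0 to 0.054; starts at 0 to 0.014. With the plunger out, the pad face is 0.118 m from the stop's face at 0. It takes 3 N to slide it along; it stays where it is left unless the plunger pushes it back with more than 3 N.
- plunger (a joint): How far the jaw's spring pad is pressed in, m: 0 when touching nothing, 0.013 fully in. Spring 2 N per mm plus 1 N: 0.0045 is 10 N on the soap, 0.0025 is 6 N, 0.0085 is 18 N. It shows as the gap between orange pad plate and dark jaw plate, 14 mm wide when free.
- pad: The jaw's spring pad (orange plate with rubber face). Its origin is the clamp's, moved along by the joints: see pad_face.
- rod: Flat steel rod, 10 mm wide, z = 18 to 28 mm over the counter, with the dark jaw plate (36 mm wide, top z = 39) at its front, 14 mm behind the pad. At jaw = 0 it sticks out behind the housing as far as clamp y = -164 mm. Its origin is the clamp's, moved along by jaw.
- trigger_lever: The orange trigger, 14 mm wide, with its cross bar. Origin on its pin (clamp y = -45, z = 64 mm), x along the pin. A spring of about 3 N at the bar returns it forward. At 10 N on the soap the bar needs about 9 N. Let go, the unloaded rod stays about where it is, but a loaded one loses its pressure.
- pad_face (a point): Centre of the black rubber face, 44 mm wide and 24 mm tall, of the jaw's pad; it looks to the clamp's +y.
- trigger (a joint): Trigger angle, rad: 0 at rest (leaning 0.21 towards the stop), 0.42 fully back at the handle. Pulling it back drives the rod forward by a pawl and 5 mm teeth, about 0.6 mm of rod for 1 mm at the bar, 5 to 12 mm net a full stroke (up to 5 mm are lost before the pawl bites, and the rod may slip back 1 or 2 mm on the return).
- trigger_bar (a point): Centre of the trigger's orange cross bar, 14 mm thick, 32 mm long across the clamp, 115 mm above the counter, 52 mm above the pin. It swings from clamp y = -34 mm at rest to y = -56 mm fully back. Pull it from its +y side towards the handle with a finger, or squeeze bar and handle together (59 mm over both at rest, 37 mm fully back).
- handle_back (a point): Middle of the handle's back (-y) face at the height of the trigger bar.
- candle_jar: Glass candle jar, 76 mm across, 90 mm tall. Origin: centre of underside. Stays.
- ribbon_spool: Spool of red ribbon, 59 mm across, 26 mm tall. Origin: centre of underside. Stays.
- matchbox: Matchbox 36 x 53 x 16 mm. Origin: centre of underside. Stays.

How it is judged:
By the outcome, as a careful person would: the job done as asked, in the order asked, and still so for the second after the job is handed in, while the arm keeps its last pose, push and grip.
It also fails if it takes over 67 s, if anything falls off the work surface, if the arm or the gripper's body presses on something with over 40 N, if the wrist force passes 120 N, or if a joint passes its speed limit or range.

ROBOT

A 6-joint arm with a two-finger parallel gripper is mounted at the origin on a cart in front of the work surface, level with it; the furniture and walls round the work are solid. World frame = base frame: x ahead of the robot, y to its left, z up, the work surface at z = 0. Lengths are in m, angles in rad, forces in N, time in s.
With the tool pointing down it reaches from about 0.35 to 0.775 m from the base axis. Payload 7.3 kg.
Tool frame: the origin (TCP) lies at the very end of the fingers, on their centre line; the grasp point (between the pads) lies 19 mm behind it; z points along the fingers, y is the direction in which the jaws open and shut (so a half turn about z gives the same grasp; the last joint's range is limited). The gripper opens to 92 mm and grips with 3 to 60 N. Pads are 19 mm wide; open, the fingers measure 130 mm over their backs; the gripper's body (75 mm by 190 mm) begins 47 mm behind the grasp point.
Start: joints at [-1.406, 0.342, 1.524, -0, 1.275, -0.146], TCP at [0.161, -0.5, 0.227] pointing down, gripper open.
Joint ranges: [-2.53, 2.53], [-0.77, 2.02], [0.04, 2.7], [-1, 4.14], [0.28, 2.66], [-3.11, 3.11]. Speed limits (rad/s): [2.57, 2.57, 3.14, 3.14, 3.14, 3.14].

INTERFACE

Orientations are given as [roll, pitch, yaw] about the fixed x, y, z axes, in that order (R = Rz(yaw) Ry(pitch) Rx(roll)).
In Python, from cell import robot gives the robot as it stands.
- The arm moves only by the shell command python3 -m pendant 'ROWS' [OPENING] [FORCE]. ROWS is JSON, a list of rows, each a list of 2 entries, a list of its own where there are three numbers: the shift along the tool's x, y, z in mm, then the turn about the tool's z in degrees. In form: [[[x, y, z], turn], ...]. A call has 1 to 10 rows; each row is the pose to reach, as a shift and turn from the pose measured when the call began, along the tool's axes at that moment; what a row does not reach only later rows make up. A row lasts 1/12 s, in which the tool goes at most 41.7 mm and 7.16 degrees, less where a joint would pass 70% of its speed; a pose out of reach is approached as far as the arm can. A call with a gripper value outside its range is refused whole. OPENING is the opening, from 0 (shut) to 1 (fully open), set as the call begins (- or left out, the last holds). The fingers move at their own pace and stop on an object; FORCE is the grip in N (left out, the last holds). Time passes only in rows, so rows that repeat a pose let the fingers close. It gives the time, the measured TCP pose, the force and the opening at its end, in the units of the state.
- robot.observe(): the state, without advancing time (a new reading comes with each control period).
- robot.read_camera(name): name is "side" or "top" or "wrist"; returns the picture (384x512x3 uint8, red, green, blue); there is no depth.
- robot.calibration(name): a dict with "vfov" (degrees; the focal length in pixels is half the picture's height over the tangent of half this angle, whatever the lens; pixels are square), "cx", "cy" (the principal point, pixels), "rvec" (rotation vector, rad) and "tvec" (3), from world to camera coordinates, as OpenCV has them. Camera axes: x right, y down, z forward; pixel columns grow to the right and rows downward; lengths in m; the calibration is good to about 2 mm. A picture is of the moment at which its call begins: read the wrist's pose just before it. calibration takes no time and is no camera call; for the wrist camera it gives the pose at the moment of the call.
- robot.hand_in(): hands the job in, once; it reports no verdict.
Trained networks look in the newest picture that a camera, given by its name, has taken for a name from the list of things; names that differ only in an ending like _2 or _b are one class to them, and where a whole thing is asked for, a point or a joint stands for the part that bears it (a point fixed in the world has none). Each returns a list of dicts, best first, with "p" (0 to 1); they miss things now and then, are a little off and sometimes report something else, mostly with a low value. They report only what shows in the picture. A call takes as long as a camera call.
- robot.find_in(camera, query): "xy" ([column, row] as shares, 0 to 1, of the picture: columns of its width, rows of its height, amid what is visible of it).
The state is a dict: "time": time; "qpos": joint angles; "qvel": joint speeds; "joint_efforts": joint torques, N m; "tool_pos": TCP position; "tool_rot": TCP orientation; "contact_force": force on the tool from outside, world axes, zero at the start; "torque": the same for the moment, N m; "opening": finger opening in m.
Only numpy, scipy, OpenCV 4.12 (cv2) and the standard library are available. Lean on these libraries where they do the work, as an engineer would, in place of code of your own. Each camera call takes 0.05 s, during which the arm holds its last target.

## Working session

There is one attempt and no reset: what is moved stays moved. The work goes in short steps, Python scripts to look and compute and a shell command to move; the robot and the scene stay as the last step left them, time stands still between calls to the robot, and variables do not carry over. Pictures are saved under pics/ and viewed, and the job is handed in when it is done.

```bash
mkdir -p pics
cat > h.py <<'E'
import numpy as np,cv2
from cell import robot
def cal(n):
    c=robot.calibration(n);f=192/np.tan(np.radians(c["vfov"])/2)
    K=np.array([[f,0,c["cx"]],[0,f,c["cy"]],[0,0,1]]);R=cv2.Rodrigues(np.array(c["rvec"],float))[0]
    return K,R,np.array(c["tvec"],float)
def ray(n,uv):
    K,R,t=cal(n);d=R.T@np.linalg.inv(K)@np.array([uv[0],uv[1],1.]);return -R.T@t,d
def onz(n,uv,z):
    o,d=ray(n,uv);return o+d*(z-o[2])/d[2]
def proj(n,p):
    K,R,t=cal(n);q=K@(R@np.array(p,float)+t);return q[:2]/q[2]
def tri(a,ua,b,ub):
    o1,d1=ray(a,ua);o2,d2=ray(b,ub)
    s=np.linalg.lstsq(np.c_[d1,-d2],o2-o1,rcond=None)[0]
    p,q=o1+d1*s[0],o2+d2*s[1];return (p+q)/2,np.linalg.norm(p-q)
def snap(n,f,crop=None,k=1):
    im=robot.read_camera(n)
    a=im if crop is None else im[crop[1]:crop[3],crop[0]:crop[2]]
    cv2.imwrite("pics/"+f,cv2.resize(a[:,:,::-1],None,fx=k,fy=k,interpolation=cv2.INTER_CUBIC));return im
E
python3 - <<'E'
from h import *
s=robot.observe();print({k:np.round(v,3).tolist() for k,v in s.items()})
for n in("side","top","wrist"):
    snap(n,n+"0.png",None,1.5)
    c=robot.calibration(n);K,R,t=cal(n);print(n,np.round(-R.T@t,3),np.round(R[2],3),c["vfov"])
for n in("top","side"):
  for q in("soap_pink","clamp","trigger_bar","pad_face","bed","candle_jar","matchbox","handle_back"):
    try:r=robot.find_in(n,q)
    except Exception as e:r=[];print(e)
    print(n,q,[(round(i["p"],2),[round(i["xy"][0]*512),round(i["xy"][1]*384)]) for i in r[:2]])
E
```

```text
{'time': 0.0, 'qpos': [-1.406, 0.343, 1.525, 0.0, 1.275, -0.146], 'qvel': [0.0, 0.001, -0.0, 0.001, 0.001, 0.001], 'joint_efforts': [-0.003, -43.125, -24.422, 0.072, 0.056, -0.0], 'tool_pos': [0.16, -0.499, 0.226], 'tool_rot': [-3.14, -0.0, 0.311], 'contact_force': [-0.353, -0.42, -0.268], 'torque': [-0.01, 0.002, 0.014], 'opening': 0.092}
side [ 0.417 -0.914  0.446] [ 0.102  0.919 -0.381] 42.50037778608076
top [ 0.416 -0.048  1.051] [ 0.118  0.006 -0.993] 47.548799188202004
wrist [ 0.237 -0.475  0.384] [-0.281 -0.088 -0.956] 71.86877283424582
top soap_pink [(0.67, [212, 247]), (0.49, [240, 166])]
top clamp [(0.63, [245, 166]), (0.2, [263, 163])]
top trigger_bar [(0.47, [260, 160])]
top pad_face [(0.65, [234, 168]), (0.21, [211, 248])]
top bed [(0.79, [244, 166])]
top candle_jar [(0.86, [340, 253]), (0.7, [259, 246])]
top matchbox [(0.59, [258, 244]), (0.24, [210, 246])]
top handle_back [(0.72, [257, 244]), (0.58, [244, 167])]
side soap_pink [(0.6, [202, 177])]
side clamp [(0.86, [301, 221])]
side trigger_bar [(0.66, [289, 197]), (0.28, [205, 194])]
side pad_face []
side bed [(0.88, [299, 219])]
side candle_jar [(0.83, [195, 259])]
side matchbox [(0.54, [213, 220]), (0.49, [301, 217])]
side handle_back [(0.61, [297, 221]), (0.53, [290, 200])]
```

View pics/top0.png

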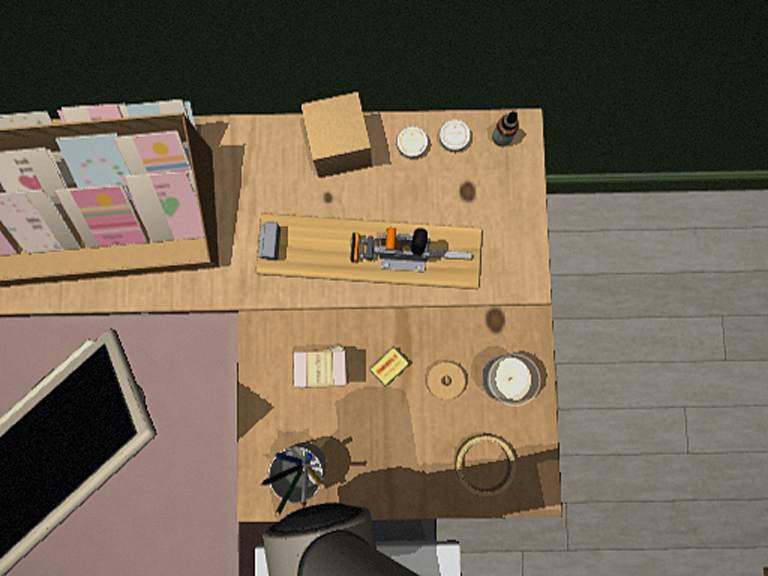

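View pics/side0.png

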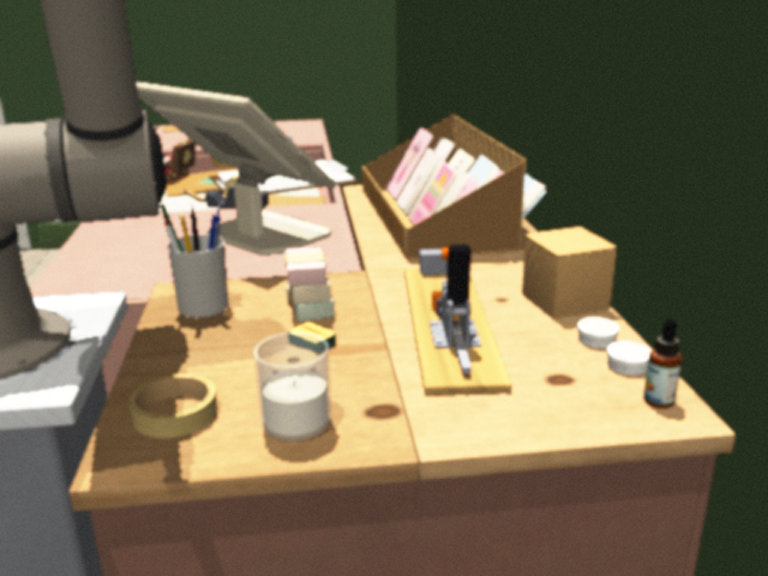

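View pics/wrist0.png

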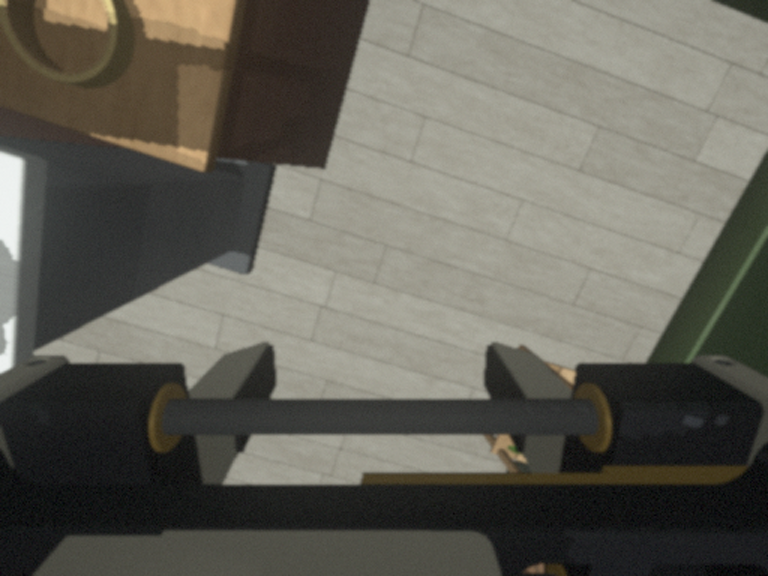

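Run:
```python
from h import *
im=cv2.imread("pics/top0.png")
im=robot.read_camera("top")[:,:,::-1]
cv2.imwrite("pics/topa.png",cv2.resize(im[130:205,160:335],None,fx=4.5,fy=4.5,interpolation=cv2.INTER_CUBIC))
cv2.imwrite("pics/topb.png",cv2.resize(im[220:275,180:310],None,fx=6,fy=6,interpolation=cv2.INTER_CUBIC))
im=robot.read_camera("side")[:,:,::-1]
cv2.imwrite("pics/sidea.png",cv2.resize(im[150:270,170:345],None,fx=4.5,fy=4.5,interpolation=cv2.INTER_CUBIC))
```

```text
(no output)
```

View pics/topa.png

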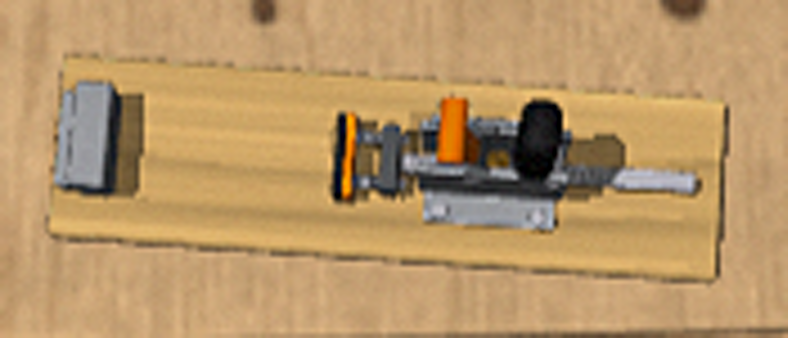

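View pics/topb.png

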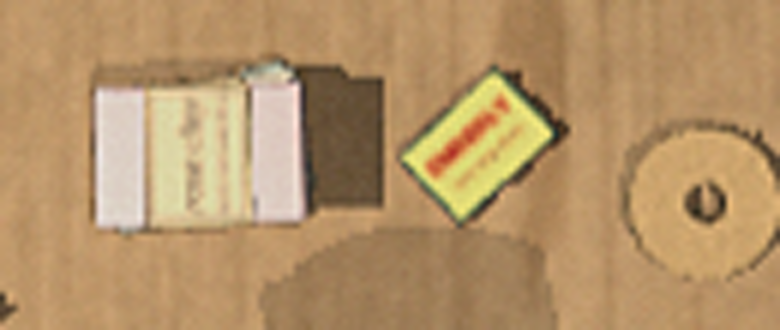

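View pics/sidea.png

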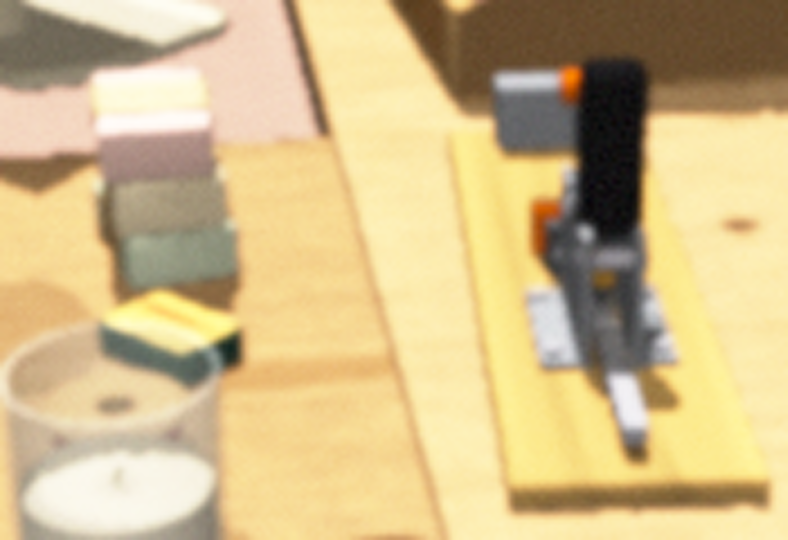

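```bash
cat >> h.py <<'E'
def quad(n,pts,z):
    return np.array([onz(n,p,z) for p in pts])
E
python3 - <<'E'
from h import *
c=(np.array([[62,55],[727,102],[717,282],[50,238]])+.5)/4.5-.5+[160,130]
q=quad("top",c,.012);print(np.round(q,4).tolist(),q.mean(0))
d=(q[0]+q[3]-q[1]-q[2])/2;print(np.linalg.norm(d),np.degrees(np.arctan2(d[1],d[0]))-90,np.linalg.norm((q[0]-q[3])))
y=d/np.linalg.norm(d)
print("bed",q.mean(0)+.145*y)
s=(np.array([[95,87],[300,85],[304,224],[97,228]])+.5)/6-.5+[180,220]
q=quad("top",s,.081);print(np.round(q,4).tolist(),q.mean(0))
d=(q[0]+q[3]-q[1]-q[2])/2;print(np.linalg.norm(d),np.degrees(np.arctan2(d[1],d[0]))-90,np.linalg.norm((q[0]-q[3])))
p=(np.array([[343,113],[343,200]])+.5)/4.5-.5+[160,130]
print("pad",quad("top",p,.036))
E
```

```text
[[0.6762, 0.149, 0.012], [0.6428, -0.21, 0.012], [0.5452, -0.201, 0.012], [0.576, 0.1552, 0.012]] [ 0.61005815 -0.02670759  0.012     ]
0.359010814340524 -5.132465123763794 0.10034805905673698
bed [0.62302965 0.11771104 0.012     ]
[[0.4485, 0.0864, 0.081], [0.4478, 0.0105, 0.081], [0.3969, 0.0097, 0.081], [0.3969, 0.0858, 0.081]] [0.42253058 0.04811391 0.081     ]
0.07600955422985234 -0.25205726238510806 0.051690486313851876
pad [[ 0.63584086 -0.0039419   0.036     ]
 [ 0.58939578 -0.00327854  0.036     ]]
```

Run:
```python
from h import *
for nm,p,z in [("cup top",(300,465),.1),("pen tip1",(266,482),.15),("pen tip2",(280,510),.15),("pentip up",(310,450),.15),("shelf corner bot",(215,265),0),("shelf top edge far",(190,125),.1),("shelf top edge near",(208,262),.05),("carton br",(383,165),0),("carton bl",(313,175),0),("carton top",(322,150),.1),("carton tr",(370,143),.1),("screen",(155,432),.2),("jar1",(412,140),0.02)]:
    print(nm,np.round(onz("top",np.array(p)/1.5,z),3))
# side carton height / pens heights
for nm,p,x in [("pens top side",(216,188),None)]:
    print(tri("top",np.array((280,510))/1.5,"side",np.array((166,208))/1.5),tri("top",np.array((302,152))/1.5*0+np.array((305,100))/1.5,"side",np.array((527,243))/1.5))
print(tri("top",np.array((314,145))/1.5,"side",np.array((527,235))/1.5),tri("top",np.array((371,137))/1.5,"side",np.array((556,263))/1.5))
print("soap tri",tri("top",(212,247),"side",(202,175)))
```

```text
cup top [0.286 0.075 0.1  ]
pen tip1 [0.272 0.114 0.15 ]
pen tip2 [0.235 0.095 0.15 ]
pentip up [0.313 0.054 0.15 ]
shelf corner bot [0.594 0.225 0.   ]
shelf top edge far [0.792 0.239 0.1  ]
shelf top edge near [0.59  0.223 0.05 ]
carton br [ 0.756 -0.052  0.   ]
carton bl [0.741 0.064 0.   ]
carton top [0.749 0.039 0.1  ]
carton tr [ 0.758 -0.033  0.1  ]
screen [0.345 0.247 0.2  ]
jar1 [ 0.79  -0.101  0.02 ]
(array([0.23601814, 0.09591484, 0.14607725]), np.float64(0.0038446640922017374)) (array([0.78878555, 0.0711516 , 0.08572345]), np.float64(0.08412779505276081))
(array([0.75002788, 0.053355  , 0.09354307]), np.float64(0.017391877015332003)) (array([ 0.7639079 , -0.03266211,  0.08341011]), np.float64(0.01843130373580092))
soap tri (array([0.42043539, 0.05082845, 0.07064519]), np.float64(0.002061710476448917))
```

Run:
```python
from h import *
im=robot.read_camera("top")[:,:,::-1]
cv2.imwrite("pics/topc.png",cv2.resize(im[225:345,160:290],None,fx=5,fy=5,interpolation=cv2.INTER_CUBIC))
```

```text
(no output)
```

View pics/topc.png

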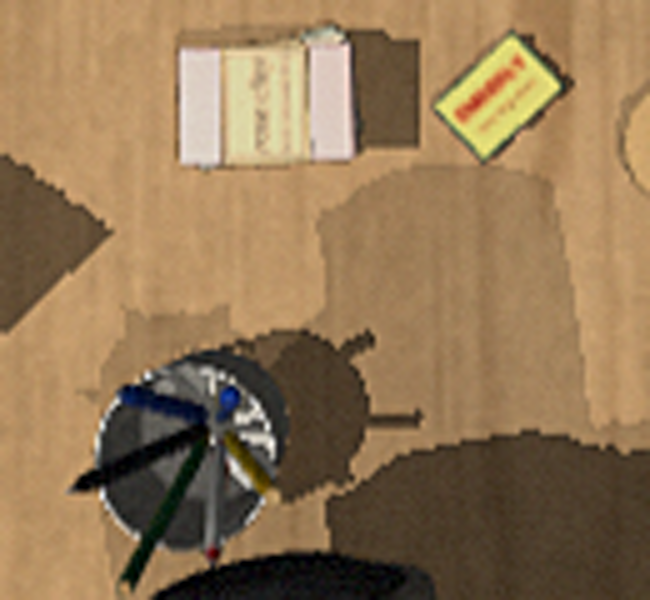

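```bash
python3 -m pendant '[[[25,-26,0],-7],[[50,-53,0],-14],[[75,-79,0],-21],[[100,-106,0],-28],[[125,-132,0],-35],[[150,-158,0],-42],[[175,-185,0],-49],[[200,-212,0],-56],[[225,-238,0],-63],[[250,-265,0],-70]]' 1
python3 - <<'E'
from h import *
s=robot.observe();p=np.array(s["tool_pos"]);r=s["tool_rot"];yaw=r[2]
R=np.array([[np.cos(yaw),np.sin(yaw)],[np.sin(yaw),-np.cos(yaw)]])
print(np.round(p,4),np.round(r,3),R.T@(np.array([.4225,.048])-p[:2]))
E
```

```text
time: 1.93
tool_pos: [0.318, -0.1696, 0.227]
tool_rot: [3.141, 0.001, 1.538]
contact_force: [1.0, 0.2, -0.7]
opening: 0.0918
[ 0.318  -0.1696  0.227 ] [3.141e+00 1.000e-03 1.538e+00] [0.22088454 0.09735287]
```

```bash
python3 -m pendant '[[[30,14,0],-1],[[65,28,0],-2],[[100,43,0],-2],[[135,58,0],-2],[[170,74,0],-2],[[200,88,0],-2],[[218,96,0],-2],[[221,97,0],-2],[[221,97,0],-2]]' 1
python3 - <<'E'
from h import *
snap("wrist","w1.png",None,1.5)
s=robot.observe();print(np.round(s["tool_pos"],4),np.round(s["tool_rot"],3))
for q in ("soap_pink","clamp"): print(robot.find_in("wrist",q)[:2])
c=np.array([.4225,.0481])
for z in(.081,):
  for a,b in((-.0265,-.039),(.0265,-.039),(.0265,.039),(-.0265,.039)): print(proj("wrist",[c[0]+a,c[1]+b,z])*1.5)
print(proj("wrist",[.623,.1177,.012])*1.5)
E
```

```text
time: 2.68
tool_pos: [0.4222, 0.0489, 0.2268]
tool_rot: [3.141, 0.001, 1.576]
contact_force: [-0.5, -0.1, -0.8]
opening: 0.0921
[0.4218 0.048  0.2268] [3.141e+00 1.000e-03 1.574e+00]
[{'xy': [0.4943, 0.4818], 'p': 0.96}, {'xy': [0.7449, 0.5531], 'p': 0.33}]
[{'xy': [0.7535, 0.4414], 'p': 0.87}]
[347.29373903 325.62599966]
[412.12355274 325.68735459]
[414.68548943 229.81612915]
[344.92233946 229.75879483]
[601.93117814 185.59257826]
```

View pics/w1.png

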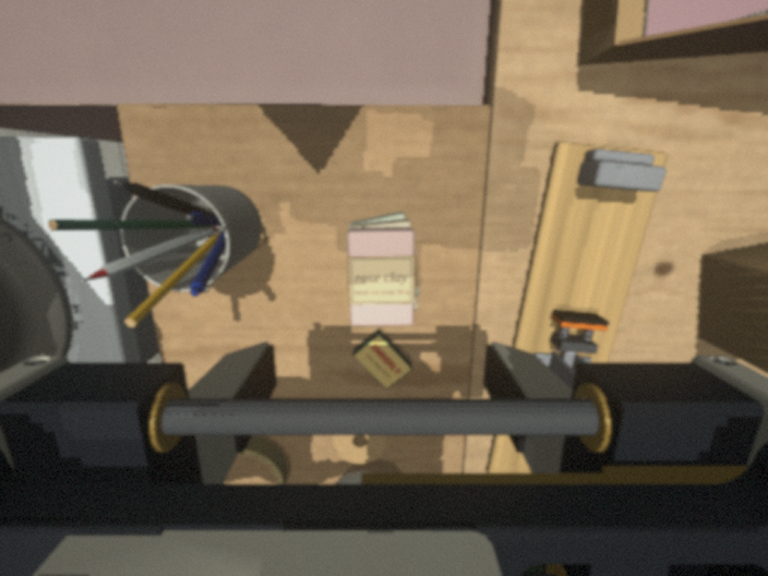

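```bash
python3 -m pendant '[[[0,1,30],0],[[0,1,65],0],[[0,1,100],0],[[0,1,130],0],[[0,1,150],0],[[0,1,160],0],[[0,1,165],0],[[0,1,168],0],[[0,1,168],0]]' 1
python3 - <<'E'
from h import *
snap("wrist","w2.png",None,1.5)
snap("side","s2.png",(150,120,350,270),3.8)
s=robot.observe();print(np.round(s["tool_pos"],4),np.round(s["contact_force"],2))
E
```

```text
time: 3.58
tool_pos: [0.4229, 0.0463, 0.0591]
tool_rot: [3.141, 0.001, 1.571]
contact_force: [-0.1, 0.7, 0.1]
opening: 0.0916
[0.4233 0.0466 0.0597] [-0.61 -0.25 -0.18]
```

View pics/w2.png

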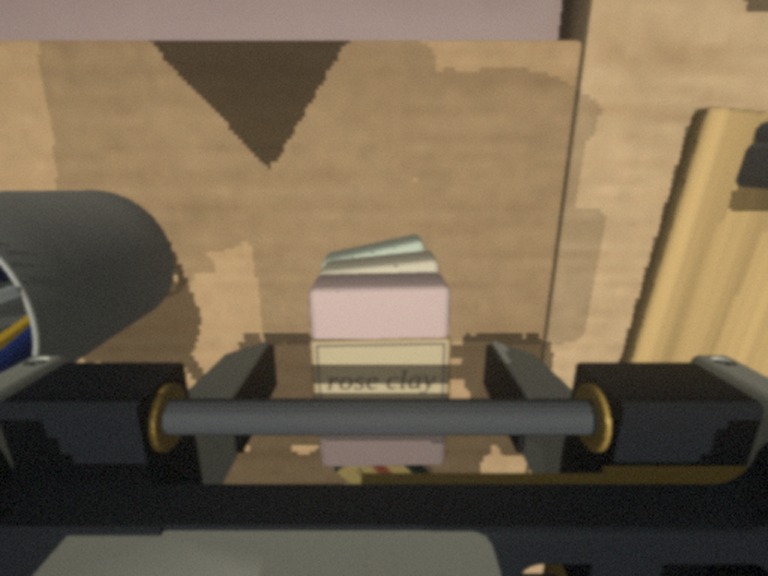

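View pics/s2.png

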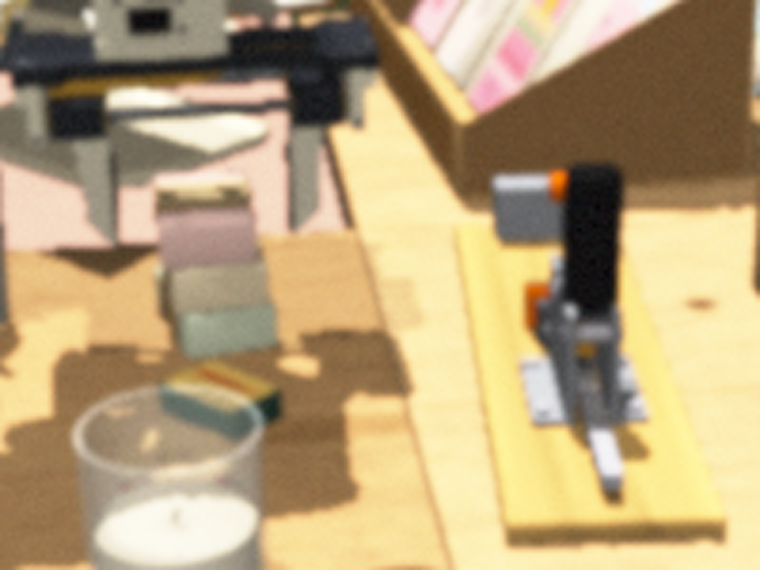

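```bash
python3 -m pendant '[[[0,0,2],0],[[0,0,2],0],[[0,0,2],0],[[0,0,2],0],[[0,0,2],0],[[0,0,2],0],[[0,0,2],0],[[0,0,2],0]]' 0 14
```

```text
time: 4.35
tool_pos: [0.4234, 0.0466, 0.0577]
tool_rot: [3.139, 0.001, 1.571]
contact_force: [0.5, 0.3, 1.8]
opening: 0.0533
```

```bash
python3 -m pendant '[[[0,0,-5],0],[[0,0,-20],0],[[0,0,-45],0],[[0,0,-70],0],[[0,0,-95],0],[[0,0,-110],0],[[0,0,-110],0]]' 0
python3 - <<'E'
from h import *
snap("wrist","w3.png",None,1.5)
snap("side","s3.png",(150,100,350,250),3.8)
s=robot.observe();p=np.array(s["tool_pos"]);yaw=s["tool_rot"][2]
th=np.radians(-5.13);cy=np.array([-np.sin(th),np.cos(th)])
bed=np.array([.6230,.1177]);tgt=bed-.041*cy
R=np.array([[np.cos(yaw),np.sin(yaw)],[np.sin(yaw),-np.cos(yaw)]])
print(np.round(p,4),yaw,tgt,R.T@(tgt-p[:2]),np.degrees(yaw)-84.87)
E
```

```text
time: 4.93
tool_pos: [0.4249, 0.0467, 0.1709]
tool_rot: [3.133, 0.002, 1.572]
contact_force: [0.5, -0.1, -0.6]
opening: 0.0532
[0.423  0.0468 0.1678] 1.5714099960975318 [0.61933395 0.07686423] [0.02999008 0.19630828] 5.16516066105774
```

View pics/w3.png

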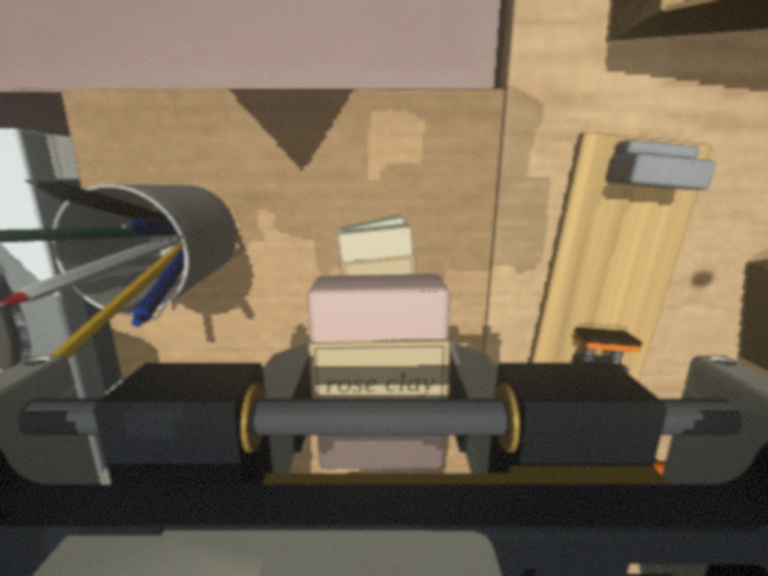

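View pics/s3.png

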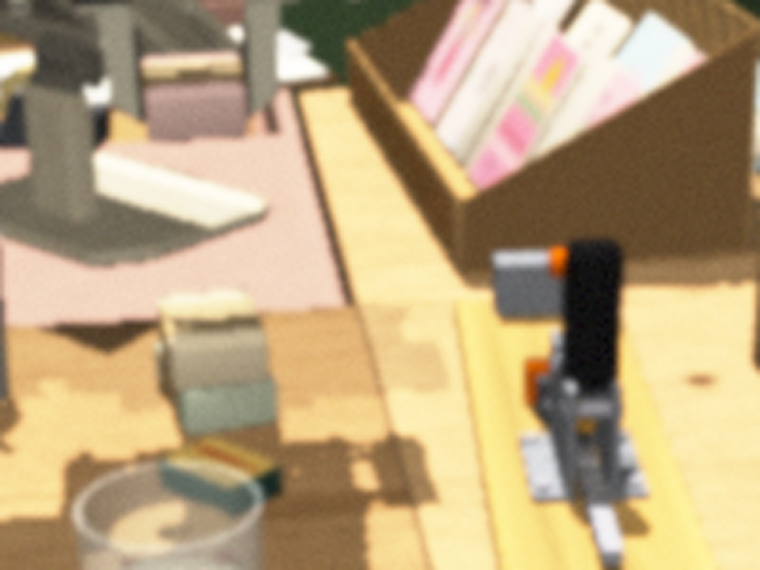

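```bash
python3 - <<'E'
from h import *
s=robot.observe();p=np.array(s["tool_pos"])
for dy in (-.039,.039):
  for dz in (-.0037,.0233):
    for dx in(-.0265,.0265): print(dy,dz,np.round(proj("wrist",p+[dx,dy+.0014,dz])*1.5,1))
# stop corners seen: project model
th=np.radians(-5.13);cx=np.array([np.cos(th),np.sin(th)]);cy=np.array([-np.sin(th),np.cos(th)])
c0=np.array([.61006,-.02671])
for n,y,x,z in[("stop in top R",.145,.028,.048),("stop in top L",.145,-.028,.048),("foot R",.145,.028,.012),("foot L",.145,-.028,.012),("board L",.18,-.05,.012),("board R",.18,.05,.012)]:
    w=np.r_[c0+cx*x+cy*y,z];print(n,np.round(proj("wrist",w)*1.5,1))
E
python3 - <<'E'
import cv2
im=cv2.imread("pics/w3.png");cv2.imwrite("pics/w3c.png",cv2.resize(im[110:370,520:768],None,fx=2.3,fy=2.3))
E
```

```text
-0.039 -0.0037 [322.2 434.2]
-0.039 -0.0037 [433.8 434.1]
-0.039 0.0233 [313.3 475.5]
-0.039 0.0233 [442.5 475.3]
0.039 -0.0037 [314.3 274.7]
0.039 -0.0037 [441.3 274.7]
0.039 0.0233 [302.5 293.3]
0.039 0.0233 [452.8 293.3]
stop in top R [714.9 192.6]
stop in top L [634.  184.9]
foot R [676.8 190.5]
foot L [604.9 183.6]
board L [587.6 131.4]
board R [720.4 144.4]
```

View pics/w3c.png

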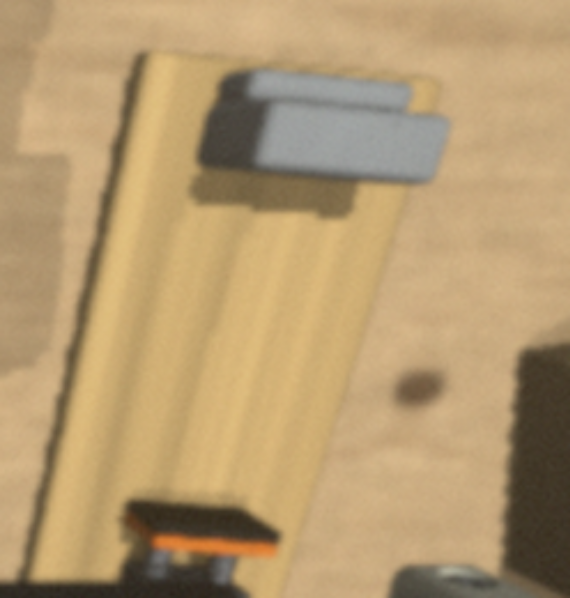

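```bash
python3 -m pendant '[[[3,18,0],1],[[7,45,0],2],[[12,80,0],3],[[17,115,0],4],[[21,150,0],5],[[25,175,0],5.2],[[27,190,10],5.2],[[27,195,25],5.2],[[27,195,50],5.2],[[27,195,80],5.2]]' 0
cat > where.py <<'E'
from h import *
s=robot.observe();p=np.array(s["tool_pos"]);yaw=s["tool_rot"][2]
th=np.radians(-5.13);cx=np.array([np.cos(th),np.sin(th)]);cy=np.array([-np.sin(th),np.cos(th)])
d=p[:2]-np.array([.61006,-.02671])
print("clamp frame TCP mm x %.1f y %.1f z %.1f yawerr(turn) %.2f"%(1e3*d@cx,1e3*d@cy,1e3*p[2],np.degrees(yaw)-84.87),np.round(s["contact_force"],1),"F cy %.2f"%(np.array(s["contact_force"])[:2]@cy),round(s["opening"],4),s["time"])
E
python3 where.py
python3 - <<'E'
from h import *
snap("wrist","w4.png",None,1.5)
E
```

```text
time: 5.87
tool_pos: [0.6185, 0.0738, 0.0864]
tool_rot: [3.139, 0.001, 1.481]
contact_force: [1.2, -0.1, -2.2]
opening: 0.053
clamp frame TCP mm x -0.5 y 100.9 z 86.4 yawerr(turn) -0.03 [ 1.2 -0.1 -2.2] F cy -0.00 0.053 5.8667
```

View pics/w4.png

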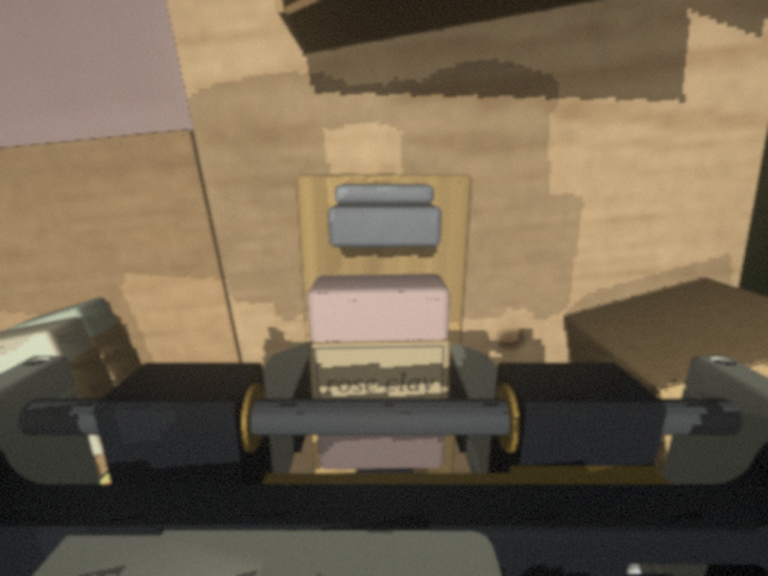

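```bash
python3 - <<'E'
from h import *
s=robot.observe();p=np.array(s["tool_pos"])
th=np.radians(-5.13);cx=np.array([np.cos(th),np.sin(th)]);cy=np.array([-np.sin(th),np.cos(th)])
def loc(u,z):
    w=onz("wrist",np.array(u)/1.5,z);d=w[:2]-p[:2];return np.round([1e3*d@cx,1e3*d@cy],1)
print("stop in L/R",loc((330,247),.048),loc((441,247),.048))
print("board far",loc((300,177),.012),loc((470,177),.012))
z=p[2]
print("soap front bottom",loc((314,278),z-.0037),loc((445,278),z-.0037),"top",loc((308,291),z+.0233),loc((449,291),z+.0233))
E
python3 - <<'E'
import cv2
im=cv2.imread("pics/w4.png");cv2.imwrite("pics/w4c.png",cv2.resize(im[160:360,280:490],None,fx=3,fy=3))
E
```

```text
stop in L/R [-23.4  47.2] [29.7 47.2]
board far [-43.1  79. ] [48.8 78.9]
soap front bottom [-26.9  39. ] [27.9 39.1] top [-24.3  41.3] [25.3 41.4]
```

View pics/w4c.png

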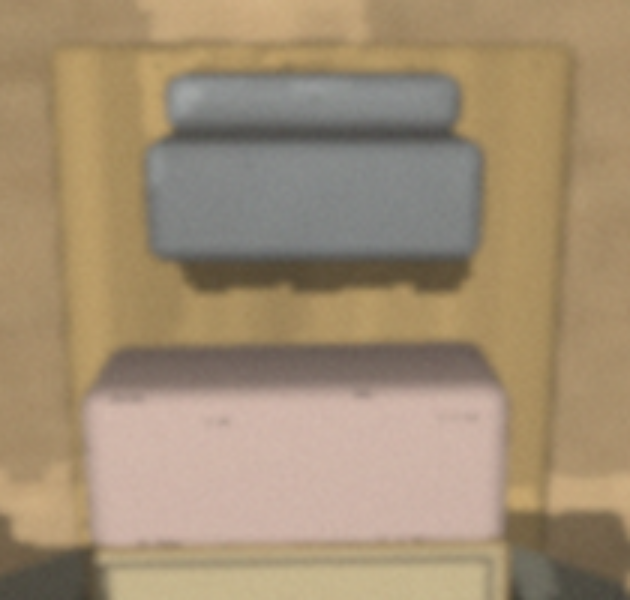

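```bash
python3 -m pendant '[[[0,1,15],0],[[1,2,35],0],[[1,2,50],0],[[1,2,60],0],[[1,2,66],0],[[1,2,66],0],[[1,2,66],0]]' 0
python3 where.py
python3 - <<'E'
from h import *
snap("wrist","w5.png",(180,100,340,250),4)
E
```

```text
time: 6.5
tool_pos: [0.6154, 0.0744, 0.0131]
tool_rot: [-3.132, 0.002, 1.481]
contact_force: [0.3, 0.8, -0.2]
opening: 0.0533
clamp frame TCP mm x -3.8 y 101.2 z 13.1 yawerr(turn) -0.04 [ 0.3  0.8 -0.2] F cy 0.82 0.0533 6.5
```

View pics/w5.png

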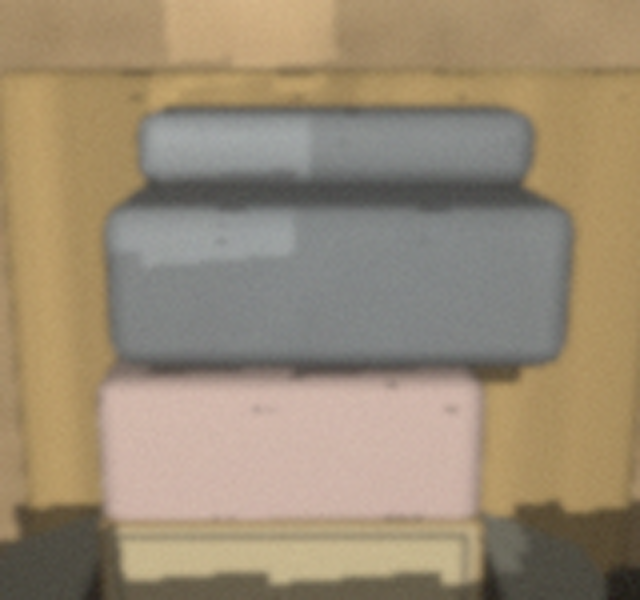

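```bash
python3 where.py; python3 -m pendant '[[[0,0,0],0],[[0,0,0],0]]' 0; python3 where.py
python3 - <<'E'
from h import *
s=robot.observe();print(np.round(s["qpos"],3),np.round(s["joint_efforts"],2),s["torque"],s["tool_rot"])
E
```

```text
clamp frame TCP mm x -3.6 y 101.2 z 13.1 yawerr(turn) -0.04 [ 0.4  0.8 -0.1] F cy 0.84 0.053 6.55
time: 6.72
tool_pos: [0.6155, 0.0744, 0.0131]
tool_rot: [-3.132, 0.002, 1.481]
contact_force: [0.7, 0.9, -0.2]
opening: 0.0532
clamp frame TCP mm x -3.6 y 101.2 z 13.1 yawerr(turn) -0.04 [ 0.7  0.9 -0.2] F cy 1.00 0.0532 6.7167
[-0.003  0.743  1.471 -0.002  0.938  0.089] [ 1.000e-02 -5.729e+01 -1.944e+01  6.000e-02  8.000e-02 -0.000e+00] [-0.02502329 -0.10208494 -0.0417271 ] [-3.13222653e+00  2.17853360e-03  1.48051595e+00]
```

Run:
```python
from h import *
s=robot.observe();p=np.array(s["tool_pos"])
th=np.radians(-5.13);cx=np.array([np.cos(th),np.sin(th)]);cy=np.array([-np.sin(th),np.cos(th)])
def loc(u,z):
    w=onz("wrist",(np.array(u)+.5)/4-.5+[180,100],z);d=w[:2]-p[:2];return np.round([1e3*d@cx,1e3*d@cy],1)
print("stop in L/R",loc((108,362),.048),loc((570,362),.048))
print("board far",loc((5,70),.012),loc((640,70),.012))
print("soap top front",loc((103,372),.039),loc((482,372),.039),loc((103,382),.039))
```

```text
stop in L/R [-21.3  46.7] [34.1 46.8]
board far [-40.7  80.1] [50.1 80. ]
soap top front [-23.7  42.8] [25.2 42.9] [-23.8  41.4]
```

```bash
python3 -m pendant '[[[0,0,-2],0],[[0,2,-3],0],[[1,4,-3],0],[[3,5.6,-3],0],[[3,5.6,-3],0],[[3,5.6,-3],0],[[3,5.6,-3],0]]' 0
python3 where.py
python3 - <<'E'
from h import *
snap("wrist","w6.png",(180,100,340,250),4)
E
python3 where.py
```

```text
time: 7.3
tool_pos: [0.6213, 0.0769, 0.016]
tool_rot: [-3.132, 0.002, 1.481]
contact_force: [-0.2, -0.4, -0.4]
opening: 0.0531
clamp frame TCP mm x 1.9 y 104.2 z 16.0 yawerr(turn) -0.03 [-0.2 -0.4 -0.4] F cy -0.39 0.0531 7.3
clamp frame TCP mm x 1.9 y 104.2 z 16.0 yawerr(turn) -0.04 [0.7 0.2 0.2] F cy 0.23 0.0533 7.35
```

View pics/w6.png

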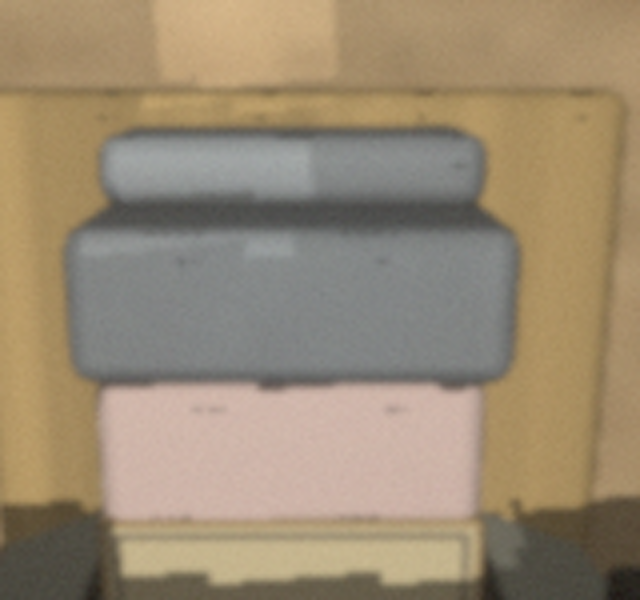

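```bash
python3 -m pendant '[[[0,0,1],0],[[0,0,2],0],[[0,0,2.6],0],[[0,0,2.6],0]]' 0
python3 -m pendant '[[[0,0,0],0],[[0,0,0],0],[[0,0,0],0],[[0,0,0],0],[[0,0,0],0],[[0,0,0],0]]' 0.85
python3 where.py
```

```text
time: 7.68
tool_pos: [0.621, 0.0769, 0.0131]
tool_rot: [-3.132, 0.002, 1.481]
contact_force: [-0.3, -0.2, -0.7]
opening: 0.053
time: 8.18
tool_pos: [0.6211, 0.0769, 0.0132]
tool_rot: [-3.132, 0.002, 1.481]
contact_force: [-0.2, -0.6, -0.7]
opening: 0.0779
clamp frame TCP mm x 1.7 y 104.2 z 13.2 yawerr(turn) -0.04 [-0.2 -0.6 -0.7] F cy -0.61 0.0779 8.1833
```

```bash
python3 -m pendant '[[[0,0,-5],0],[[0,0,-20],0],[[0,0,-45],0],[[0,0,-80],0],[[0,0,-115],0],[[0,0,-145],0],[[0,0,-160],0],[[0,0,-165],0],[[0,0,-165],0],[[0,0,-165],0]]'
python3 where.py
python3 - <<'E'
from h import *
snap("wrist","w7.png",None,1.5)
snap("top","t7.png",(160,130,335,205),4.5)
E
python3 where.py
```

```text
time: 9.02
tool_pos: [0.6222, 0.0771, 0.1772]
tool_rot: [-3.13, 0.002, 1.48]
contact_force: [0.1, -0.0, -0.9]
opening: 0.0778
clamp frame TCP mm x 2.8 y 104.4 z 177.2 yawerr(turn) -0.04 [ 0.1 -0.  -0.9] F cy 0.00 0.0778 9.0167
clamp frame TCP mm x 2.4 y 104.4 z 176.2 yawerr(turn) -0.04 [ 0.7 -0.7 -0.1] F cy -0.60 0.0777 9.1167
```

View pics/w7.png

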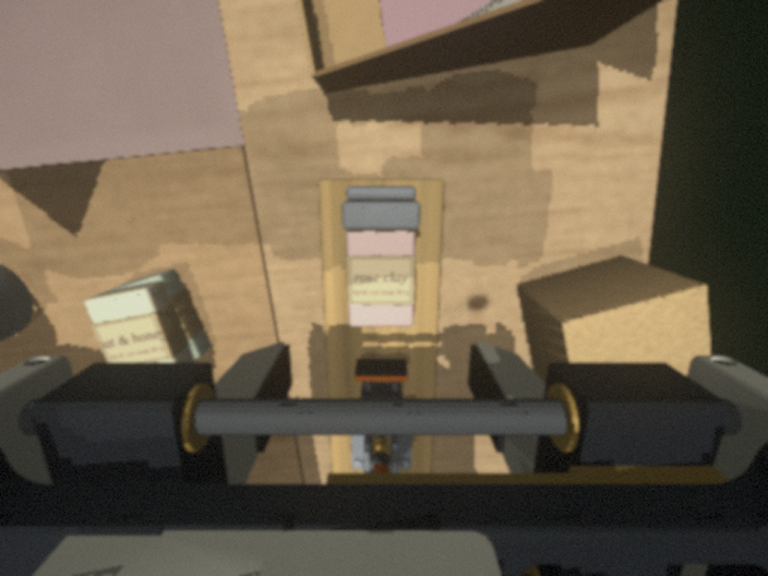

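View pics/t7.png

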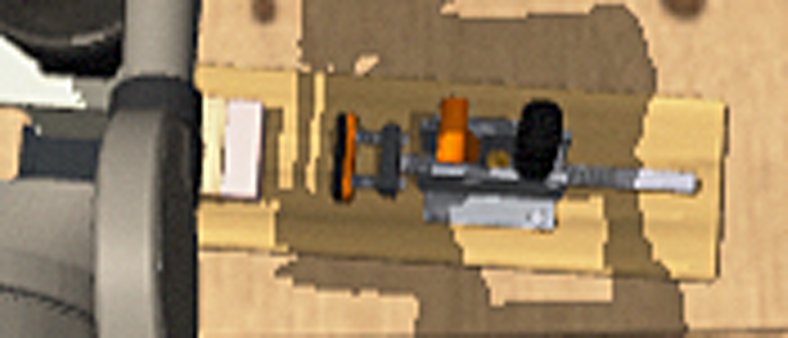

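```bash
python3 -m pendant '[[[-15,0,0],0],[[-40,0,0],0],[[-70,0,0],0],[[-90,0,0],0],[[-97,0,10],0],[[-99,0,25],0],[[-99,0,45],0],[[-99,0,58],0],[[-99,0,60],0],[[-99,0,60],0]]' 0 20
python3 where.py
python3 - <<'E'
from h import *
snap("wrist","w8.png",None,1.5)
snap("side","s8.png",(220,130,400,260),4.2)
th=np.radians(-5.13);cx=np.array([np.cos(th),np.sin(th)]);cy=np.array([-np.sin(th),np.cos(th)])
def loc(u,z):
    w=onz("top",(np.array(u)+.5)/4.5-.5+[160,130],z);d=w[:2]-np.array([.61006,-.02671]);return np.round([1e3*d@cx,1e3*d@cy],1)
print("bar top corners",loc((441,97),.122),loc((468,162),.12),"front top",loc((441,130),.12),"soap rear",loc((263,150),.039),"pad front",loc((335,155),.036))
E
python3 where.py
```

```text
time: 9.95
tool_pos: [0.611, -0.0215, 0.1145]
tool_rot: [-3.124, 0.002, 1.481]
contact_force: [0.3, -0.4, 0.3]
opening: 0.0159
clamp frame TCP mm x 0.4 y 5.3 z 114.5 yawerr(turn) -0.04 [ 0.3 -0.4  0.3] F cy -0.39 0.0159 9.95
bar top corners [ 16.5 -27. ] [-14.  -42.2] front top [  0.8 -28.1] soap rear [ 0.4 65.2] pad front [ 0.9 27.5]
clamp frame TCP mm x 1.8 y 5.4 z 116.7 yawerr(turn) -0.03 [-1.  -0.9 -0.2] F cy -0.97 0.0082 10.05
```

View pics/w8.png

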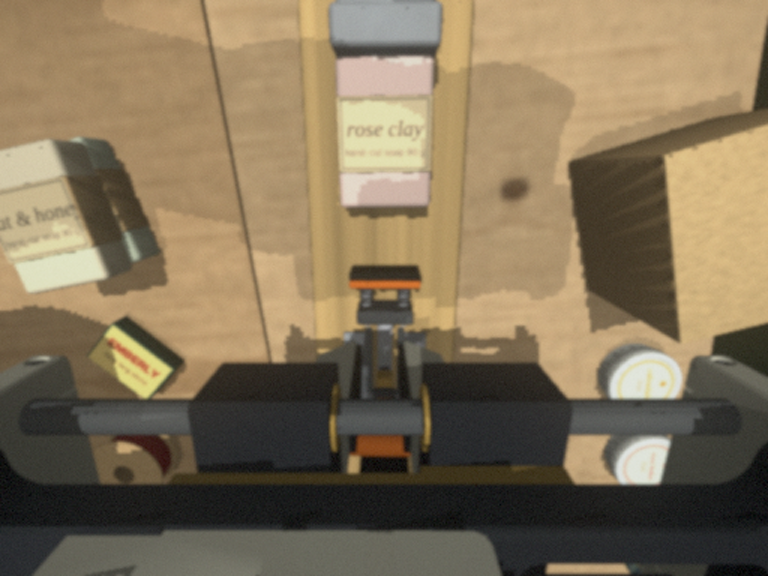

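View pics/s8.png

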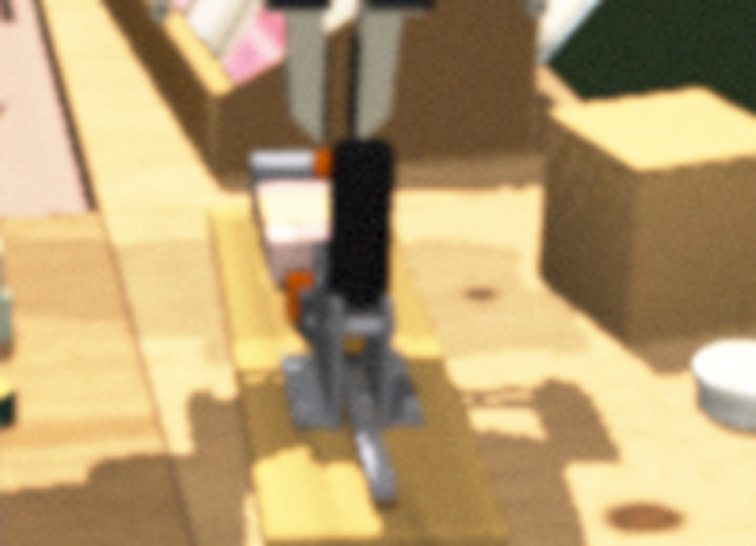

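```bash
python3 -m pendant '[[[0,0,6],0],[[0,0,12],0],[[0,0,14],0],[[0,0,14],0],[[-7,0,14],0],[[-14,0,14],0],[[-18,0,14],0],[[-20,0,14],0],[[-20,0,14],0],[[-20,0,14],0]]' 0 25
python3 where.py
```

```text
time: 10.88
tool_pos: [0.6104, -0.0418, 0.1028]
tool_rot: [-3.129, 0.003, 1.48]
contact_force: [0.0, 0.1, 0.1]
opening: 0.0004
clamp frame TCP mm x 1.6 y -15.0 z 102.8 yawerr(turn) -0.06 [0.  0.1 0.1] F cy 0.11 0.0004 10.8833
```

Fingers shut, at y −15, just in front of the bar. First a partial stroke, watching the force.

```bash
python3 -m pendant '[[[-3,0,0],0],[[-6,0,0],0],[[-9,0,0],0],[[-12,0,0],0],[[-15,0,0],0],[[-18,0,0],0],[[-20,0,0],0],[[-20,0,0],0],[[-20,0,0],0]]' 0 25
python3 where.py
python3 - <<'E'
from h import *
snap("wrist","w9.png",(150,0,350,260),2.3)
E
```

```text
time: 11.63
tool_pos: [0.6088, -0.0616, 0.1032]
tool_rot: [-3.129, 0.002, 1.48]
contact_force: [1.2, 3.4, 2.3]
opening: 0.0003
clamp frame TCP mm x 1.9 y -34.9 z 103.2 yawerr(turn) -0.05 [1.2 3.4 2.3] F cy 3.51 0.0003 11.6333
```

View pics/w9.png

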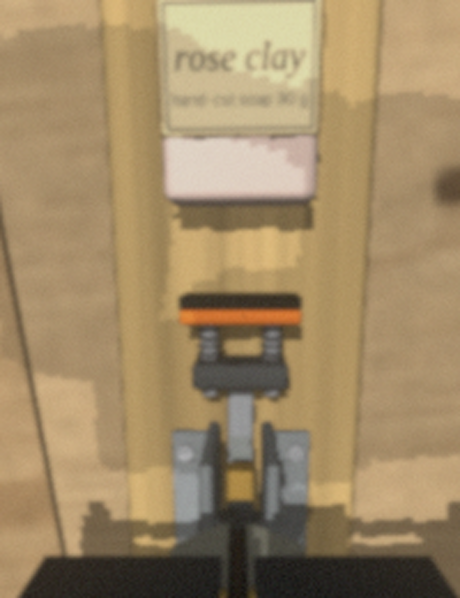

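```bash
cat > pad.py <<'E'
from h import *
import sys
f=sys.argv[1]
s=robot.observe();im=robot.read_camera("wrist")
th=np.radians(-5.13);cx=np.array([np.cos(th),np.sin(th)]);cy=np.array([-np.sin(th),np.cos(th)])
def Y(u,v,z):
    w=onz("wrist",(u,v),z);d=w[:2]-np.array([.61006,-.02671]);return 1e3*d@cy
h=cv2.cvtColor(im,cv2.COLOR_RGB2HSV)
m=(h[...,0]>4)&(h[...,0]<17)&(h[...,1]>185)&(h[...,2]>110)
m[250:]=0;n,l,st,ce=cv2.connectedComponentsWithStats(m.astype(np.uint8))
k=1+np.argmax(st[1:,4]);x,y,w,hh,a=st[k]
print("orange bbox",x,y,w,hh,a,"front Y %.1f back Y %.1f"%(Y(x+w/2,y-.5,.037),Y(x+w/2,y+hh-.5,.037)))
u=int(round(x+w/2))
g=im[:,u-20:u+21].astype(int).sum(2).mean(1)
# soap rear edge: pinkness bright -> dark
r0=max(0,y-60);c=im[r0:y+45,150:350,::-1]
cv2.imwrite("pics/"+f,cv2.resize(c,None,fx=4,fy=4,interpolation=cv2.INTER_CUBIC));print("crop row0",r0)
E
python3 pad.py p1.png; python3 where.py
python3 -m pendant '[[[-2,0,0],0],[[-4,0,0],0],[[-4,0,0],0],[[-4,0,0],0]]'; python3 where.py;python3 pad.py p2.png
```

```text
orange bbox 229 134 51 7 257 front Y 31.9 back Y 26.2
crop row0 74
clamp frame TCP mm x 1.8 y -34.9 z 103.0 yawerr(turn) -0.05 [1.3 3.1 1.5] F cy 3.17 0.0005 11.7333
time: 12.07
tool_pos: [0.6085, -0.0643, 0.1029]
tool_rot: [-3.129, 0.001, 1.481]
contact_force: [2.0, 7.7, 1.5]
opening: 0.0006
clamp frame TCP mm x 1.8 y -37.6 z 102.9 yawerr(turn) -0.04 [2.  7.7 1.5] F cy 7.89 0.0006 12.0667
orange bbox 230 129 50 7 240 front Y 33.2 back Y 27.6
crop row0 69
```

View pics/p2.png

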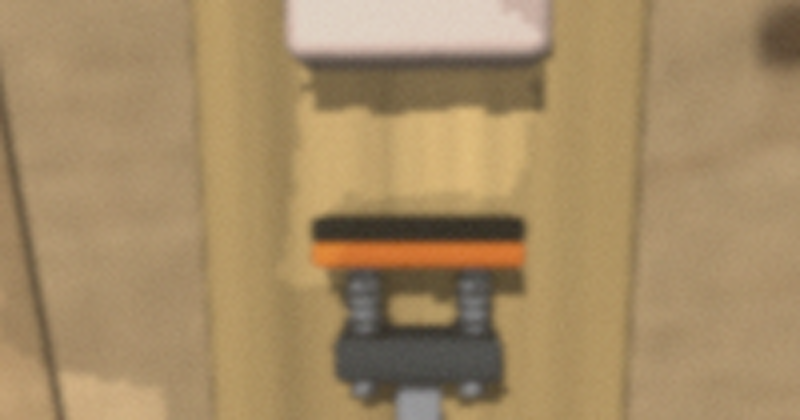

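```bash
python3 -m pendant '[[[8,0,0],0],[[17,0,0],0],[[24,0,0],0],[[24,0,0],0],[[17,0,0],0],[[10,0,0],0],[[4,0,0],0],[[0,0,0],0],[[-2,0,0],0],[[-2,0,0],0]]'; python3 where.py;python3 pad.py p3.png
```

```text
time: 12.95
tool_pos: [0.6088, -0.0645, 0.1035]
tool_rot: [-3.13, -0.004, 1.48]
contact_force: [1.6, 13.4, 3.8]
opening: 0.0004
clamp frame TCP mm x 2.1 y -37.8 z 103.5 yawerr(turn) -0.08 [ 1.6 13.4  3.8] F cy 13.45 0.0004 12.95
orange bbox 229 117 50 6 198 front Y 42.7 back Y 38.0
crop row0 57
```

```bash
python3 -m pendant '[[[8,0,0],0],[[17,0,0],0],[[24,0,0],0],[[24,0,0],0],[[17,0,0],0],[[10,0,0],0],[[4,0,0],0],[[0,0,0],0],[[0,0,0],0],[[0,0,0],0]]'; python3 where.py;python3 pad.py p4.png;python3 where.py
```

```text
time: 13.83
tool_pos: [0.6092, -0.0643, 0.1041]
tool_rot: [-3.132, -0.004, 1.48]
contact_force: [0.3, 7.2, 3.3]
opening: 0.0004
clamp frame TCP mm x 2.5 y -37.5 z 104.1 yawerr(turn) -0.09 [0.3 7.2 3.3] F cy 7.19 0.0004 13.8333
orange bbox 228 105 30 6 62 front Y 52.3 back Y 47.7
crop row0 45
clamp frame TCP mm x 2.5 y -37.5 z 104.1 yawerr(turn) -0.08 [0.4 5.9 4.3] F cy 5.95 0.0004 13.8833
```

View pics/p4.png

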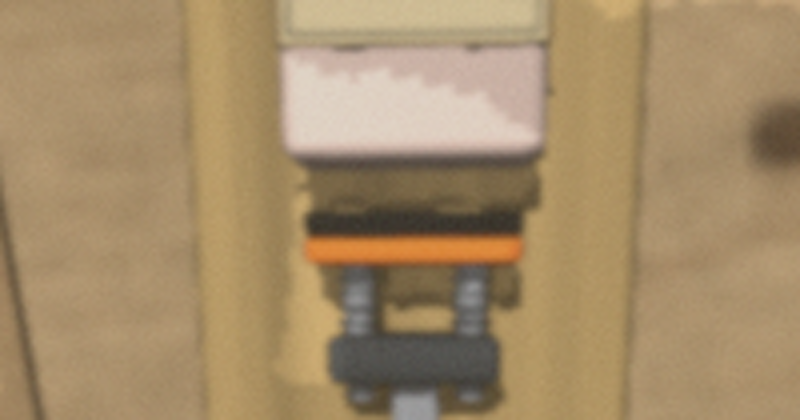

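```bash
python3 -m pendant '[[[8,0,0],0],[[17,0,0],0],[[24,0,0],0],[[24,0,0],0],[[17,0,0],0],[[10,0,0],0],[[5,0,0],0],[[2,0,0],0],[[1,0,0],0],[[1,0,0],0]]'; python3 where.py;python3 pad.py p5.png;python3 where.py
```

```text
time: 14.72
tool_pos: [0.6096, -0.0638, 0.1044]
tool_rot: [-3.132, -0.004, 1.479]
contact_force: [1.3, 3.6, 2.8]
opening: 0.0004
clamp frame TCP mm x 2.8 y -37.0 z 104.4 yawerr(turn) -0.11 [1.3 3.6 2.8] F cy 3.70 0.0004 14.7167
orange bbox 272 96 7 2 9 front Y 59.6 back Y 58.1
crop row0 36
clamp frame TCP mm x 2.8 y -36.8 z 104.3 yawerr(turn) -0.10 [0.9 4.5 2. ] F cy 4.55 0.0005 14.7667
```

View pics/p5.png

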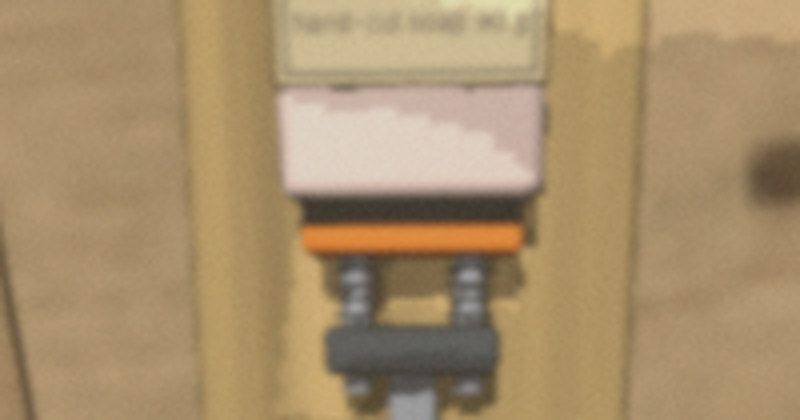

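```bash
python3 -m pendant '[[[8,0,0],0],[[16,0,0],0],[[23,0,0],0],[[23,0,0],0],[[17,0,0],0],[[12,0,0],0],[[10,0,0],0],[[10,0,0],0]]'; python3 where.py;python3 pad.py p6.png;python3 where.py
```

```text
time: 15.43
tool_pos: [0.6107, -0.0534, 0.1051]
tool_rot: [-3.133, -0.006, 1.479]
contact_force: [-0.4, 7.6, 4.3]
opening: 0.0003
clamp frame TCP mm x 3.0 y -26.5 z 105.1 yawerr(turn) -0.13 [-0.4  7.6  4.3] F cy 7.57 0.0003 15.4333
orange bbox 230 108 3 2 3 front Y 61.2 back Y 59.6
crop row0 48
clamp frame TCP mm x 3.0 y -26.5 z 105.1 yawerr(turn) -0.12 [-0.   5.8  3.9] F cy 5.76 0.0001 15.4833
```

View pics/p6.png

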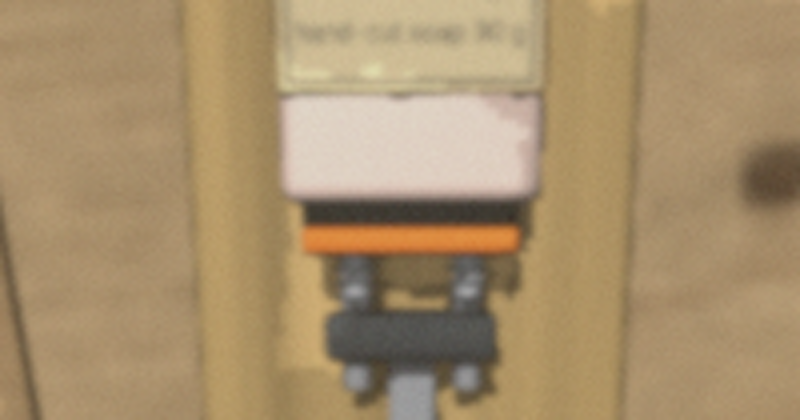

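```bash
python3 -m pendant '[[[-1,0,0],0],[[-2,0,0],0],[[-3,0,0],0],[[-3,0,0],0],[[-3,0,0],0]]'; python3 where.py;python3 pad.py p7.png;python3 where.py
```

```text
time: 15.9
tool_pos: [0.6105, -0.0552, 0.1054]
tool_rot: [-3.133, -0.008, 1.479]
contact_force: [1.3, 9.6, 1.9]
opening: 0.0004
clamp frame TCP mm x 3.0 y -28.3 z 105.4 yawerr(turn) -0.13 [1.3 9.6 1.9] F cy 9.66 0.0004 15.9
orange bbox 228 106 7 3 8 front Y 61.0 back Y 58.7
crop row0 46
clamp frame TCP mm x 3.0 y -28.3 z 105.4 yawerr(turn) -0.13 [0.4 7.8 3.3] F cy 7.83 0.0002 15.95
```

View pics/p7.png

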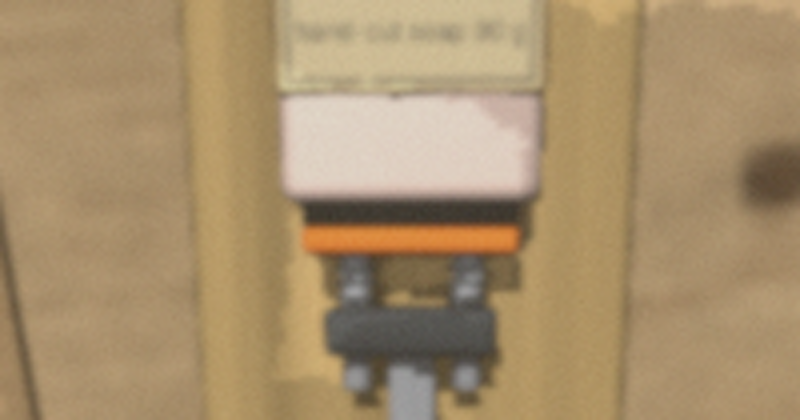

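```bash
python3 -m pendant '[[[-1.5,0,0],0],[[-2.2,0,0],0],[[-3,0,0],0],[[-3,0,0],0],[[-3,0,0],0]]'; python3 where.py;python3 pad.py p8.png;python3 where.py
```

```text
time: 16.37
tool_pos: [0.6104, -0.0567, 0.1056]
tool_rot: [-3.134, -0.011, 1.479]
contact_force: [1.1, 11.2, 1.7]
opening: 0.0004
clamp frame TCP mm x 3.0 y -29.8 z 105.6 yawerr(turn) -0.13 [ 1.1 11.2  1.7] F cy 11.23 0.0004 16.3667
orange bbox 228 104 5 3 8 front Y 61.3 back Y 59.0
crop row0 44
clamp frame TCP mm x 3.0 y -29.9 z 105.6 yawerr(turn) -0.13 [0.7 9.9 1.3] F cy 9.91 0.0006 16.4167
```

View pics/p8.png

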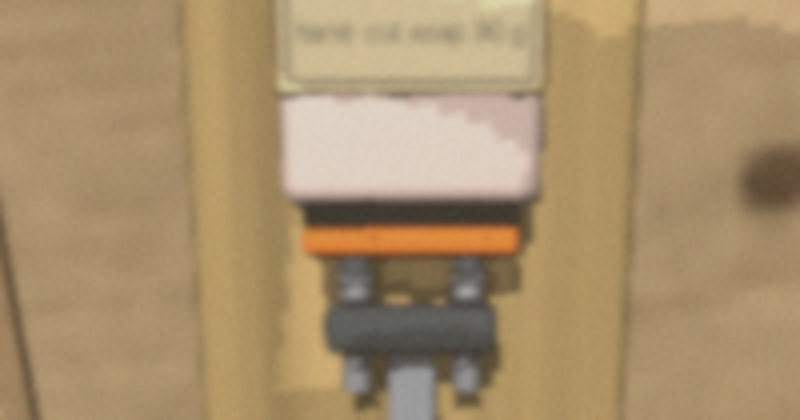

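Run:
```python
import cv2,numpy as np
for f in("p4","p5","p6","p7","p8"):
    im=cv2.imread(f"pics/{f}.png").astype(float)
    # orange-ness in cols 320..500: R-B
    o=(im[...,2]-im[...,0])[180:290,315:510].mean(1)
    g=np.gradient(cv2.GaussianBlur(o[:,None],(1,9),0)[:,0])
    top=180+g[20:80].argmax()+20;bot=180+g.argmin()
    j=im[...,2][bot+25:bot+150,395:430].mean(1)
    gj=np.gradient(cv2.GaussianBlur(j[:,None],(1,9),0)[:,0]);jt=bot+25+gj[:70].argmin()
    # subpixel centroid
    def sub(g,i,s): 
        w=np.clip(s*g[max(i-8,0):i+9],0,None);return (np.arange(max(i-8,0),max(i-8,0)+len(w))*w).sum()/w.sum()
    B=180+sub(g,bot-180,-1);J=bot+25+sub(gj,jt-bot-25,-1)
    print(f,top,round(B,1),round(J,1),round(J-B,1))
```

```text
p4 236 262.6 330.3 67.6
p5 223 251.1 323.8 72.7
p6 225 252.1 308.9 56.8
p7 225 251.9 306.5 54.6
p8 225 253.0 304.1 51.1
```

```bash
cat > gap.py <<'E'
from h import *
import sys
th=np.radians(-5.13);cx=np.array([np.cos(th),np.sin(th)]);cy=np.array([-np.sin(th),np.cos(th)])
N=int(sys.argv[1]);F=[];G=[];ims=[]
for i in range(N):
    s=robot.observe();F.append(np.array(s["contact_force"])[:2]@cy)
    ims.append(robot.read_camera("wrist").astype(float))
print("F mean %.2f sd %.2f n=%d"%(np.mean(F),np.std(F),N))
im=np.mean(ims,0)
r0,r1=int(sys.argv[2]),int(sys.argv[3])
def Y(u,v,z):
    w=onz("wrist",(u,v),z);return 1e3*(w[:2]-np.array([.61006,-.02671]))@cy
p=im[r0:r1,229:279];
print("row: R-B(229..279) | R jaw centre(246..258)")
for r in range(r0,r1): print(r,round((p[r-r0,:,0]-p[r-r0,:,2]).mean()),round(im[r,246:258].sum(1).mean()),end=" ; ")
print();print("mm per row",Y(254,105,.038)-Y(254,106,.038),"Y@100,.038",Y(254,100,.038),"camera Y shift .038->.039",Y(254,110,.039)-Y(254,110,.038))
cv2.imwrite("pics/"+sys.argv[4],cv2.resize(im[r0-45:r1+25,190:320,::-1].clip(0,255).astype(np.uint8),None,fx=6,fy=6,interpolation=cv2.INTER_CUBIC))
E
python3 gap.py 8 92 135 g1.png; python3 where.py
```

```text
F mean 10.24 sd 0.34 n=8
row: R-B(229..279) | R jaw centre(246..258)
92 35 502 ; 93 28 395 ; 94 21 271 ; 95 16 192 ; 96 15 173 ; 97 15 171 ; 98 17 171 ; 99 34 196 ; 100 84 278 ; 101 133 372 ; 102 153 418 ; 103 156 424 ; 104 158 420 ; 105 157 407 ; 106 138 360 ; 107 92 279 ; 108 48 244 ; 109 37 271 ; 110 36 290 ; 111 35 293 ; 112 35 292 ; 113 35 288 ; 114 34 275 ; 115 32 258 ; 116 31 248 ; 117 34 270 ; 118 38 304 ; 119 36 303 ; 120 27 275 ; 121 19 268 ; 122 16 281 ; 123 15 287 ; 124 14 287 ; 125 15 279 ; 126 15 262 ; 127 16 247 ; 128 17 238 ; 129 18 231 ; 130 19 218 ; 131 23 202 ; 132 28 206 ; 133 31 229 ; 134 31 251 ; 
mm per row 0.7630468871272171 Y@100,.038 63.81975266192526 camera Y shift .038->.039 -0.03206553926398925
clamp frame TCP mm x 3.0 y -29.9 z 105.6 yawerr(turn) -0.13 [ 0.6 10.7  3.1] F cy 10.69 0.0004 16.8167
```

View pics/g1.png

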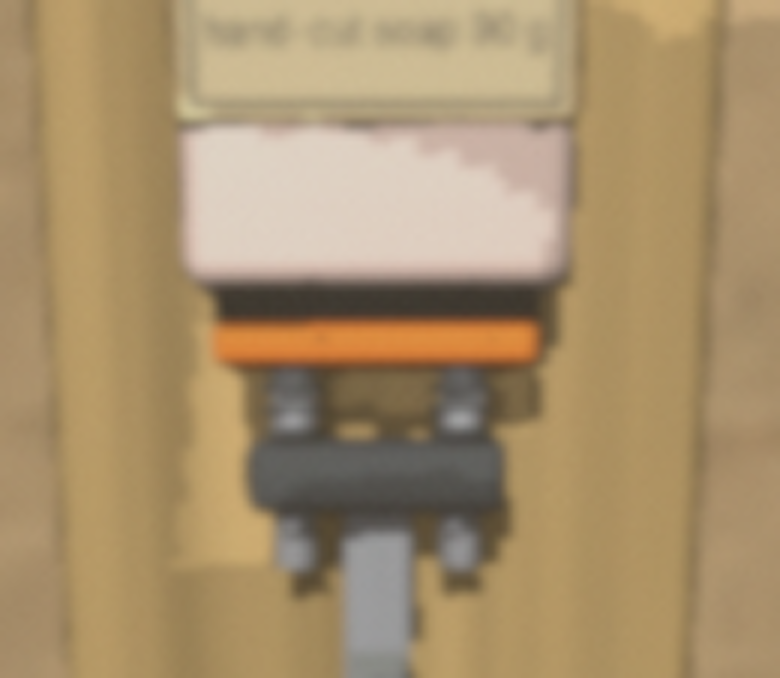

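```bash
python3 - <<'E'
from h import *
snap("wrist","w10.png",None,1.5);snap("top","t10.png",None,1.5);snap("side","s10.png",(170,130,370,280),3.8)
E
python3 where.py
```

```text
clamp frame TCP mm x 3.0 y -29.9 z 105.6 yawerr(turn) -0.13 [0.9 9.8 0.9] F cy 9.88 0.0004 16.9667
```

View pics/w10.png

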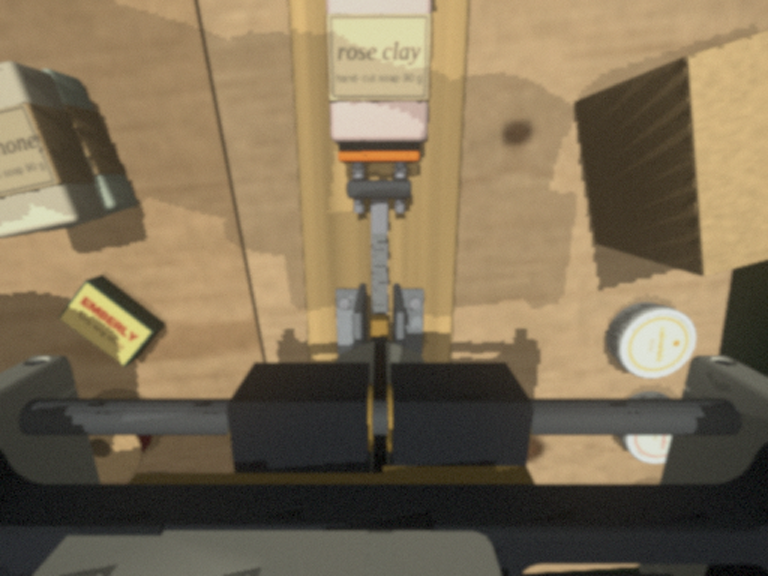

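View pics/t10.png

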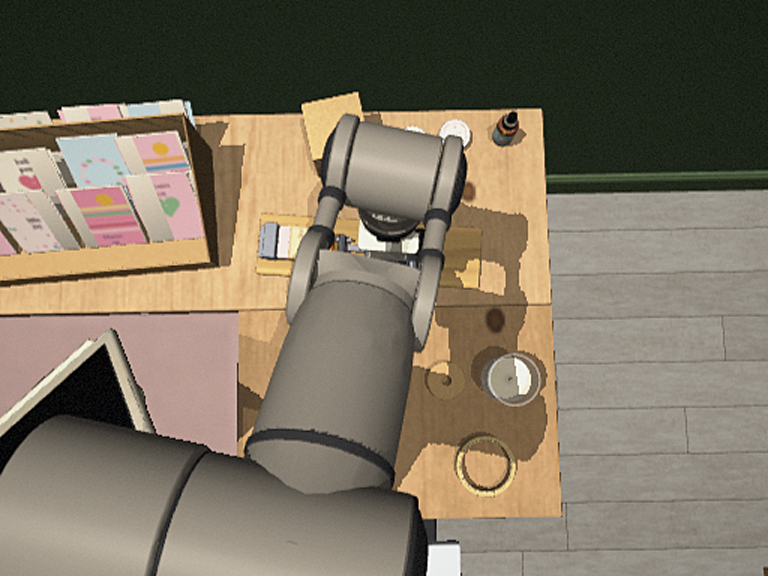

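View pics/s10.png

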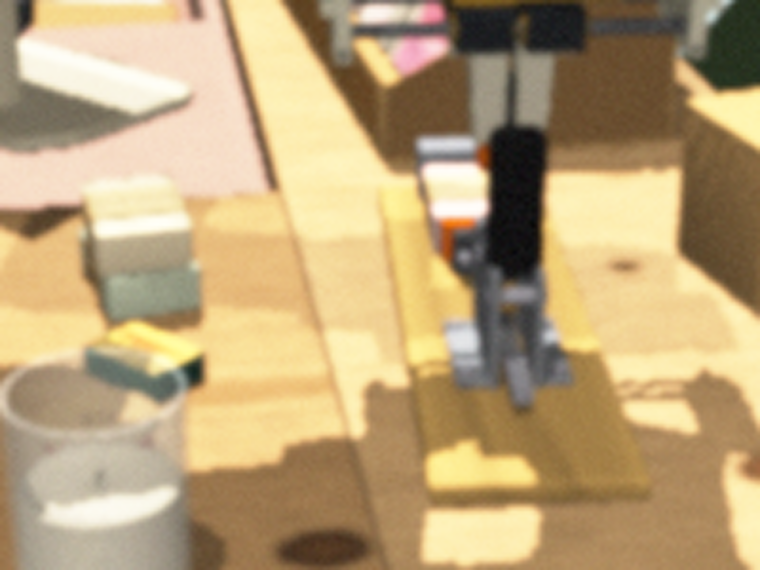

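```bash
python3 -c "
from cell import robot
print(robot.hand_in())"
```

```text
the job is handed in; nothing more can be done
None
```

The pink soap is lying flat on the clamp board against the end stop. It is gripped between pad and stop, with the trigger still held back. I handed the job in at about 17 s; no verdict was reported.

- **Soap:** I gripped it across its 53 mm width, lifted it off the pile and laid it about 2 mm short of the stop. I then let go, and the pad pushed it up to the stop.
- **Clamp:** It took four full pulls and one part pull of the orange bar with the closed fingers. Neither the rod nor the jaw was touched.
- **Pad spring:** In the last wrist picture the gap between pad and jaw plate is about 9.7 mm, against 14 mm when free. That is about 4.3 mm pressed in, or 9.5 to 10 N on the soap.
- **Disagreement:** The force at the bar averaged 10.2 N over 8 readings, a little above the expected 9 N. Taken alone it would mean about 12 N and 5 to 6 mm, slightly over the 4 to 5 mm asked. I went by the picture; both are well below the crush limit.
- **Rest of the scene:** In the last pictures the cream and green soaps, matchbox, spool and candle looked to be in their old places. I checked this by eye only.
- **Placement note:** While I was setting the soap down, the arm settled about 7 mm lower than commanded. The soap touched the board early and slid about 3 mm up in the grip. I lifted it, re-centred it and set it down again before letting go.

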